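# Set the stop and hold the label press open

### The arm

A 6-joint arm with a two-finger parallel gripper is mounted at the origin on the work surface. World frame = base frame: x ahead of the robot, y to its left, z up, the work surface at z = 0. Lengths are in m, angles in degrees, forces in N, time in s.
With the tool pointing down it reaches from about 0.375 to 0.9 m from the base axis. Payload 3.1 kg.
Tool frame: the origin (TCP) lies at the very end of the fingers, on their centre line; the grasp point (between the pads) lies 19 mm behind it (bot.hold_point_z is the z of the grasp point in the tool frame, in m); z points along the fingers, y is the line along which they close (so a half turn about z gives the same grasp; the last joint's range is limited). The gripper opens to 87 mm and grips with 3 to 60 N. Pads are 19 mm wide; open, the fingers measure 117 mm over their backs; the gripper's body (75 mm by 190 mm) begins 51 mm behind the grasp point.
Start: joints at [55.663, 30.224, 82.088, -0, 67.689, -10.227], TCP at [0.255, 0.57, 0.223] pointing down, gripper open.
Joint ranges: [-176.69, 176.69], [-43.24, 126.21], [12.49, 139.97], [-82, 262], [0, 151.66], [-163.58, 163.58]. Speed limits (degrees/s): [159.86, 159.86, 180, 180, 180, 180].

### API

Orientations are given as a 3x3 rotation matrix whose columns are the frame's x, y, z axes.
In Python, from rig import bot, capture, camera_model gives the robot as it stands.
- The arm moves only by the tool apply_moves, never from a script. Its argument "plan" is text: rows parted by semicolons, each of 6 numbers parted by spaces: the shift along the tool's x, y, z in units of 0.05 m (1.0 is 0.05 m), then the turn, a rotation vector about the tool's x, y, z in units of 360 degrees (1.0 is 360 degrees). In form: dx dy dz ax ay az; .... A call has 1 to 10 rows; each row shifts and turns the commanded pose from where the row before left it, along the tool's axes as they then stand; what a row does not reach is not made up. A row lasts 1/12 s, in which the tool goes at most 41.7 mm and 7.16 degrees, less where a joint would pass 70% of its speed; a pose out of reach is approached as far as the arm can. A call with a number of a shift or a turn outside -1 to 1 is refused whole. A call with a gripper value outside its range is refused whole. "gripper" is the gripper command: -1 is shut, 1 is fully open, values between are in proportion, set as the call begins (left out, the last holds). The fingers move at their own pace and stop on an object; the grip force is fixed at half the most. Time passes only in rows, so rows that do not move let the fingers close. It gives the time, the measured TCP pose, the force, the opening and the grip force at its end, in the units of the state.
- bot.read_state(): the state, without advancing time (a new reading comes with each control period).
- capture(name): name is "side" or "top"; returns the picture (480x640x3 uint8, red, green, blue); there is no depth.
- camera_model(name): a dict with "vertical_fov" (degrees; the focal length in pixels is half the picture's height over the tangent of half this angle, whatever the lens; pixels are square), "cx", "cy" (the principal point, pixels), "position" and "rotation" of the camera in the world. Camera axes: x right, y down, z forward; pixel columns grow to the right and rows downward; lengths in m; the calibration is good to about 2 mm. A picture is of the moment at which its call begins. camera_model takes no time and is no camera call.
- bot.hand_in(): hands the job in; it is judged then, once.
The state is a dict: "time_s": time; "joint_positions": joint angles; "qvel": joint speeds; "tau": joint torques, N m; "position": TCP position; "tcp_rot": TCP orientation; "force": force on the tool from outside, world axes, zero at the start; "moment": the same for the moment, N m; "opening": opening from 0.0 (shut) to 1.0 (fully open); "grasp_force": force on a finger pad.
Only numpy, scipy, OpenCV 4.12 (cv2) and the standard library are available. Lean on these libraries where they do the work, as an engineer would, in place of code of your own. Each camera call takes 0.05 s, during which the arm holds its last target. There are 200 camera calls.

### The job

Get the label press ready for loading: lay the steel stop bar flat on the press's side shelf, roughly midway along it, with a long edge flush against the side of the lower plate, and let go of it. Then lift the sprung top plate by its bar handle until it stands open at 45 degrees, and finish while still holding it there: it falls shut if let go. Leave the stop bar in place and the other things on the counter where they are.

Things in the scene. Friction and masses are not known exactly. Their poses are not given: they have to be found in the camera images.
- press: Tabletop label press, fixed. Origin on the counter under the centre of its lower plate; +x to the hinge at the back, +y to its side shelf, z up. Dark base plate x -110..110, y -90..160 mm, 10 mm thick. On it the aluminium lower plate, x -100..100, y -90..90, top at z = 36 mm. The steel top plate, 14 mm thick, covers it exactly when shut; a housing on it reaches z = 76 mm.
- shelf_edge (a point): Middle of the line where the side shelf meets the lower plate's upright side face (press frame x = 0, y = 90, z = 10 mm). The bare shelf runs from here 70 mm towards +y, x -110..110, top at z = 10 mm; the side face, 26 mm high, is what the stop bar goes against.
- top_plate_hinge (a point): Middle of the top plate's hinge axis, which runs along the press's y axis; in the press frame x = 110, y = 0, z = 36.5 mm. The top plate opens upward with its front (handle) edge rising.
- top_plate (a joint): Opening angle of the top plate, rad: 0 shut (flat), 0.785 = 45 degrees, stop at 1.35. Gravity and a spring shut it from any angle: about 3 to 5 N upward at the handle opens and holds it.
- handle (a point): Black round grip bar, 12 mm thick, on two steel arms 116 mm apart fixed to the top plate. This point is mid-bar: 270 mm in front of the hinge axis and 7 mm above it when shut (press frame x = -160, y = 0, z = 43.5 mm), 60 mm in front of the plate's front edge, nothing under it. x points to the hinge in the plate's plane, y along the bar. It can turn between the fingers.
- stop_bar: Loose steel straightedge, 200 (x) x 50 (y) x 6 (z) mm, about 0.3 kg, both long edges alike, with a square black grip 22 x 22 mm standing in the middle of its top, from z = 6 to 42 mm. Origin at the centre of its underside; starts flat on the counter to the shelf side of the press.
- label_roll: Bystander: roll of paper labels standing on its flat side, 80 mm across, 30 mm high; origin under its centre
- spray: Bystander: white plastic bottle, 64 mm across, 190 mm high; origin under its centre
- jar: Bystander: glass jar with steel cap, 64 mm across, 75 mm high; origin under its centre
- mug: Bystander: white mug, 80 mm across, 90 mm high; origin under its centre
- brush: Bystander: wooden brush lying on the counter; origin underneath its middle
- stapler: Bystander: black and steel stapler, 130 mm long, 46 mm high; origin under its centre
- bell: Bystander: counter bell, 84 mm across, 57 mm high; origin under its centre
There are look-alikes about, which are no part of the job. Leave any green or orange look-alike of the stop_bar alone.

How it is judged (in metres and radians):
On the way:
1. the stop bar lies flat on the side shelf, flush along the side of the lower plate and released, the press still shut (x of stop_bar in the frame of press between -0.04 and 0.04 m and y of stop_bar in the frame of press between 0.111 and 0.1185 m and z of stop_bar in the frame of press between 0.006 and 0.0135 m and angle between the x axis of stop_bar and the x axis of press, either way round below 0.04 rad and angle between stop_bar's own z axis and vertical below 0.04 rad and contact force between the fingers and stop_bar below 0.1 N and value of joint top_plate below 0.08 rad), for 0.3 s.
At the end, for the whole second after the job is handed in: Ends holding: the top plate is still at 45 degrees (+-5.7), carried by the fingers on its bar handle (over 1 N). The stop bar lies flat, untouched, on the side shelf: edge within 3 mm of the lower plate's side, parallel within 2.3 degrees, middle within 40 mm of the plate's middle (x of stop_bar in the frame of press between -0.04 and 0.04 m and y of stop_bar in the frame of press between 0.111 and 0.1185 m and z of stop_bar in the frame of press between 0.006 and 0.0135 m and angle between the x axis of stop_bar and the x axis of press, either way round below 0.04 rad and angle between stop_bar's own z axis and vertical below 0.04 rad and contact force between the fingers and stop_bar below 0.1 N and linear speed of stop_bar below 0.02 m/s and value of joint top_plate between 0.685 and 0.885 rad and velocity of joint top_plate between -0.05 and 0.05 rad/s and (contact force between the fingers and top_plate_c2 above 1 N or contact force between the fingers and top_plate_c3 above 1 N or contact force between the fingers and top_plate_c4 above 1 N) and contact force between stop_bar and top_plate_c0 below 0.1 N); the arm keeps its last pose, push and grip.
It fails at once if another thing on the counter is moved by more than 30 mm (distance of any of label_roll, spray, jar, mug, brush, stapler, bell from where it was at the start of the episode above 0.03 m).
It also fails if it takes over 58 s, if anything falls off the work surface, if the arm or the gripper's body presses on something with over 40 N, if the wrist force passes 120 N, or if a joint passes its speed limit or range.

## Working session

There is one attempt and no reset: what is moved stays moved. The work goes in short steps, Python scripts to look and compute and a tool call to move; the robot and the scene stay as the last step left them, time stands still between calls to the robot, and variables do not carry over. Pictures are saved under pics/ and viewed, at most 10 in all, crops included, and the job is handed in when it is done.

Besides the shell and the picture viewer there is one more tool, called after "Request:" as name(argument=value, ...) on one line, values as JSON. apply_moves: Moves the arm, as the interface text tells. Its arguments: {"type":"object","properties":{"plan":{"type":"string"},"gripper":{"type":"number"}},"required":["plan"]}

```bash
ls; mkdir -p pics
python3 - <<'E'
from rig import bot,capture,camera_model
import cv2,numpy as np
for n in("side","top"):
    cv2.imwrite(f"pics/{n}0.png",capture(n)[:,:,::-1]); m=camera_model(n); print(n,m)
s=bot.read_state(); print(s["time_s"],s["position"],np.round(s["tcp_rot"],3),s["opening"],bot.hold_point_z)
E
```

```text
pics
side {'vertical_fov': 45.10921689618992, 'cx': 329.52835854417697, 'cy': 241.16102741321137, 'position': array([-0.27648618, -0.84276795,  1.35059648]), 'rotation': array([[ 0.70461225, -0.5354714 ,  0.46560923],
       [-0.70958697, -0.52910929,  0.46532751],
       [-0.0028114 , -0.65826571, -0.75278042]])}
top {'vertical_fov': 55.83749540448729, 'cx': 320.69034296601995, 'cy': 250.02062008853892, 'position': array([ 0.31228246, -0.062297  ,  1.22692269]), 'rotation': array([[-0.00624469, -0.98610339,  0.16601536],
       [-0.99996322,  0.00713383,  0.00476   ],
       [-0.00587818, -0.16597953, -0.98611168]])}
0.1 [0.25490791 0.56992834 0.22165396] [[-0.913  0.408 -0.001]
 [ 0.408  0.913 -0.002]
 [ 0.    -0.002 -1.   ]] 1.000836547657175 -0.0187
```

View pics/side0.png

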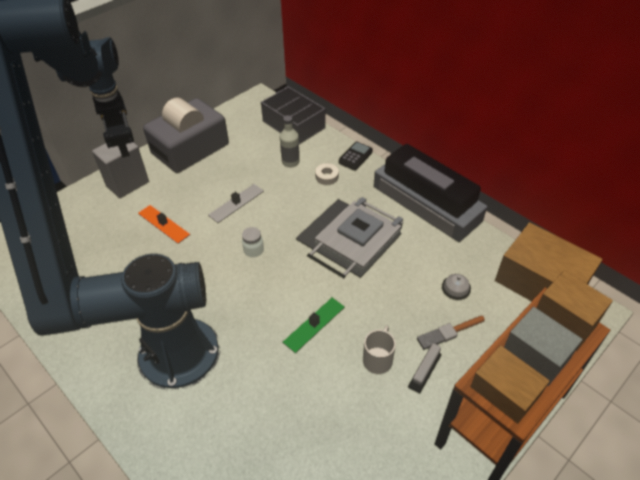

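View pics/top0.png

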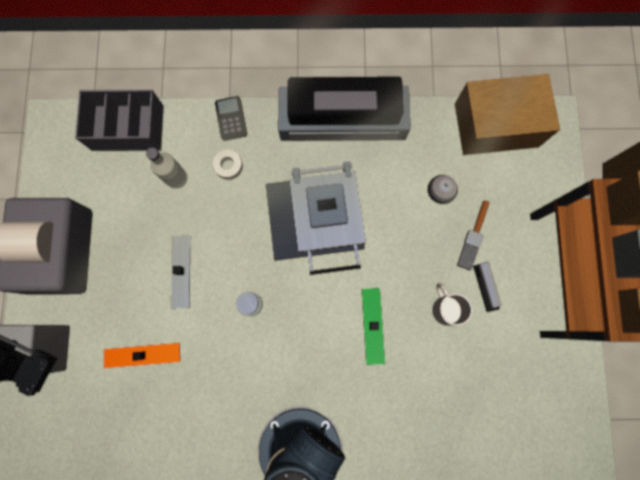

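Steel bar: grip near side (236,198), top (178,271); press handle near side (331,262), top (335,268), shelf on the left side in the top view. I'll zoom in for exact corners.

Run:
```python
import cv2
t=cv2.imread("pics/top0.png")[155:315,165:375]; s=cv2.imread("pics/side0.png")[175:285,200:415]
cv2.imwrite("pics/topz.png",cv2.resize(t,None,fx=3.7,fy=3.7,interpolation=cv2.INTER_CUBIC))
cv2.imwrite("pics/sidez.png",cv2.resize(s,None,fx=3.7,fy=3.7,interpolation=cv2.INTER_CUBIC))
```

```text
(no output)
```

View pics/topz.png

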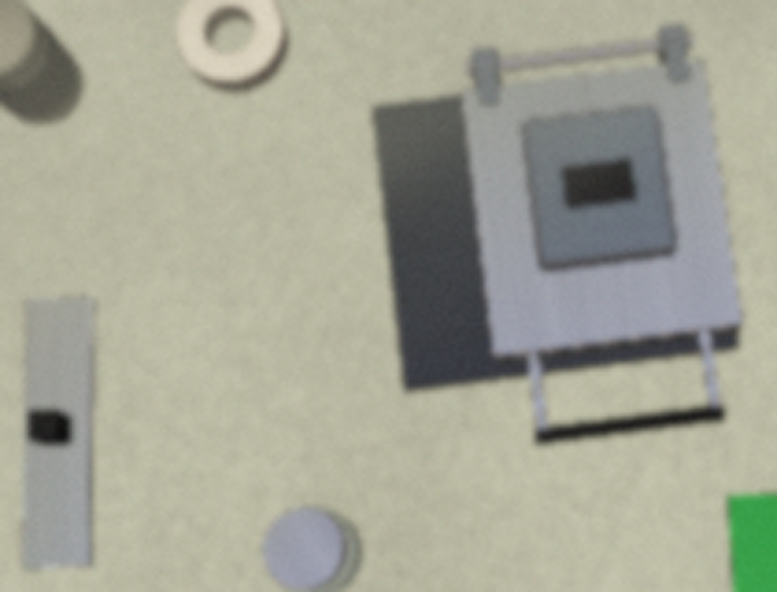

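View pics/sidez.png

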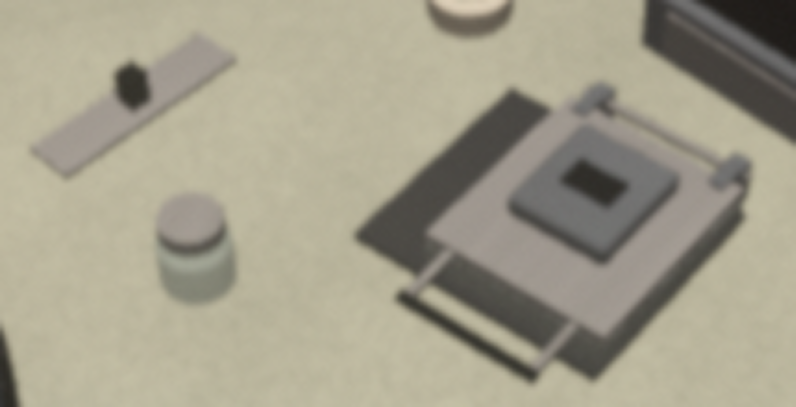

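```bash
cat > h.py <<'E'
import numpy as np
from rig import bot,capture,camera_model
M={n:camera_model(n) for n in("side","top")}
OFF={"top":(165,155),"side":(200,175)}
def full(n,p,f=3.7,off=None): return (np.array(p,float)+.5)/f-.5+np.array(off or OFF[n])
def proj(n,P):
    m=M[n]; c=(np.atleast_2d(P)-m["position"])@m["rotation"]; f=240/np.tan(np.radians(m["vertical_fov"]/2))
    return np.c_[m["cx"]+f*c[:,0]/c[:,2],m["cy"]+f*c[:,1]/c[:,2]]
def ray(n,uv):
    m=M[n]; f=240/np.tan(np.radians(m["vertical_fov"]/2))
    d=m["rotation"]@np.array([(uv[0]-m["cx"])/f,(uv[1]-m["cy"])/f,1]); return m["position"],d/np.linalg.norm(d)
def tri(a,b):
    A=0;B=0
    for n,uv in(("top",a),("side",b)):
        o,d=ray(n,uv); Q=np.eye(3)-np.outer(d,d); A=A+Q; B=B+Q@o
    return np.linalg.solve(A,B)
def T(q,P):
    c,s=np.cos(q[2]),np.sin(q[2]); P=np.array(P,float)
    return np.c_[q[0]+c*P[:,0]-s*P[:,1],q[1]+s*P[:,0]+c*P[:,1],P[:,2]+(q[3] if len(q)>3 else 0)]
E
cat > fit.py <<'E'
from h import *
from scipy.optimize import least_squares
press={"top":[(110,160,10,374,106),(-110,160,10,405,389),(-100,90,50,493,354),(-100,-90,50,741,324),(100,90,50,463,97),(100,-90,50,705,62),(-160,0,43.5,630,424),(-110,-90,10,737,348)],
"side":[(110,160,10,513,90),(-110,160,10,356,237),(-100,90,50,429,232),(-100,-90,50,607,336),(100,-90,50,742,197),(-160,0,43.5,467,336),(-110,-90,10,594,380)]}
bar={"top":[(100,25,6,25,298),(100,-25,6,95,296),(-100,-25,6,91,567),(-100,25,6,24,568)],
"side":[(100,25,6,197,33),(100,-25,6,236,60),(-100,-25,6,67,177),(-100,25,6,31,149),(0,0,42,131,72)]}
def fit(D,q0,names):
    def r(q): return np.concatenate([(proj(n,T(q,np.array(D[n])[:,:3]/1000))-np.array([full(n,d[3:]) for d in D[n]])) .ravel() for n in names])
    s=least_squares(r,q0,loss="soft_l1"); return s.x,r(s.x)
for nm,D,q0 in(("press",press,[.6,-.05,0,0]),("bar",bar,[.4,.3,0,0])):
    for names in(["top","side"],["top"],["side"]):
        q,r=fit(D,q0 if len(names)>1 else q0[:3],names); print(nm,names,np.round(q,4)); print(np.round(r.reshape(-1,2),1).tolist())
a=tri(full("top",(630,424)),full("side",(467,336)));print("handle tri",a)
print("shelf corner tri",tri(full("top",(405,389)),full("side",(356,237))))
E
python3 fit.py
```

```text
press ['top', 'side'] [ 0.619  -0.0736  0.1169 -0.0053]
[[-0.5, -0.1], [-0.6, 0.3], [-0.1, 0.7], [0.3, 0.5], [-0.4, -1.9], [-0.2, -0.3], [-0.6, 0.2], [0.5, 0.2], [0.6, -0.1], [-0.0, -0.5], [-0.5, 0.8], [-0.2, 1.4], [1.5, -1.2], [0.3, 0.6], [0.7, 0.1]]
press ['top'] [ 0.6182 -0.0743  0.1173]
[[-0.5, -0.4], [-0.5, 0.4], [0.0, 0.7], [0.7, 0.4], [-0.3, -2.2], [0.1, -0.7], [-0.2, 0.3], [0.9, 0.2]]
press ['side'] [ 0.6159 -0.0753  0.1186]
[[0.2, -0.5], [-0.5, -0.7], [-0.9, 0.5], [-0.4, 1.2], [1.4, -1.6], [-0.0, 0.4], [0.5, -0.1]]
bar ['top', 'side'] [ 0.4621  0.3264  0.037  -0.0021]
[[0.0, 0.6], [-0.8, 0.3], [-0.1, 0.1], [-0.6, 0.6], [1.2, -0.1], [0.7, -0.5], [0.5, 0.1], [0.1, -0.0], [0.3, 0.4]]
bar ['top'] [0.4629 0.3249 0.0346]
[[0.4, 0.1], [-0.3, -0.1], [0.2, -0.3], [-0.3, 0.2]]
bar ['side'] [0.4596 0.3259 0.045 ]
[[0.5, -0.2], [0.1, -0.6], [0.1, 0.2], [-0.4, 0.1], [-0.3, 0.4]]
handle tri [ 0.45935499 -0.09313782  0.04274758]
shelf corner tri [0.49156154 0.07164122 0.0027125 ]
```

Request:
apply_moves(plan="-.578 -.278 0 0 0 0;-.578 -.278 0 0 0 0;-.578 -.278 0 0 0 0;-.578 -.278 0 0 0 0;-.578 -.278 0 0 0 0;-.578 -.278 0 0 0 0;-.578 -.278 0 0 0 0;-.578 -.278 0 0 0 0;-.578 -.278 0 0 0 0;-.578 -.278 0 0 0 0", gripper=1)

```text
time_s: 0.93
position: [0.4628, 0.3241, 0.2222]
tcp_rot: [[-0.913, 0.408, -0.001], [0.408, 0.913, -0.0], [0.001, -0.001, -1.0]]
force: [-0.4, -0.1, 0.1]
opening: 0.997
grasp_force: 0.0
```

Request:
apply_moves(plan="0 0 0 0 0 .0177;0 0 0 0 0 .0177;0 0 0 0 0 .0177;0 0 0 0 0 .0177;0 0 0 0 0 .0177;0 0 0 0 0 .0177;0 0 0 0 0 .0177;0 0 0 0 0 .0177;0 0 0 0 0 .0177;0 0 0 0 0 .0177")

```text
time_s: 1.77
position: [0.4619, 0.3254, 0.2221]
tcp_rot: [[-0.032, 0.999, -0.001], [0.999, 0.032, -0.0], [-0.0, -0.001, -1.0]]
force: [1.7, -0.4, -0.0]
opening: 1.003
grasp_force: 0.0
```

Request:
apply_moves(plan="0 0 .4 0 0 0;0 0 .4 0 0 0;0 0 .4 0 0 0;0 0 .4 0 0 0;0 0 .4 0 0 0;0 0 0 0 0 0;0 0 0 0 0 0")

```text
time_s: 2.35
position: [0.4613, 0.3251, 0.1215]
tcp_rot: [[-0.038, 0.999, -0.003], [0.999, 0.038, -0.001], [-0.001, -0.003, -1.0]]
force: [0.2, -0.2, 0.4]
opening: 0.996
grasp_force: 0.0
```

```bash
cat >> h.py <<'E'
def go(target,yaw=None,rows=10):
    """print tool-axis units to target TCP; yaw = wanted world angle of tool y (deg)"""
    s=bot.read_state(); R=np.array(s["tcp_rot"]); d=R.T@(np.array(target)-s["position"])/.05
    y=np.degrees(np.arctan2(R[1,1],R[0,1])); print("t",s["time_s"],"pos",np.round(s["position"],4),"yaw",round(y,2),"tilt",np.round(R[:,2],4),"F",np.round(s["force"],2),"op",s["opening"],s["grasp_force"])
    print("units total",np.round(d,3),"per row",np.round(d/rows,3), "turn units", None if yaw is None else round(-(yaw-y)/360,4))
E
python3 - <<'E'
from h import *
import cv2
go([.4615,.3255,.022],2.1)
a=[cv2.resize(capture("top")[225:325,130:240],None,fx=3.6,fy=3.6,interpolation=2),cv2.resize(capture("side")[155:255,180:290],None,fx=3.6,fy=3.6,interpolation=2)]
cv2.imwrite("pics/g1.png",np.hstack(a)[:,:,::-1])
E
```

```text
t 2.35 pos [0.4613 0.3251 0.1215] yaw 2.17 tilt [-0.0031 -0.0014 -1.    ] F [ 0.15 -0.23  0.39] op 0.9962074879907539 0.0
units total [0.01 0.01 1.99] per row [0.001 0.001 0.199] turn units 0.0002
```

View pics/g1.png

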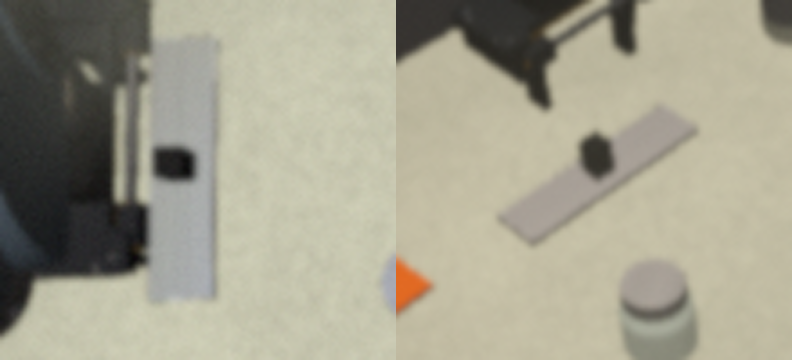

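Bar unmoved; the open fingers straddle its length direction above the grip (fingertips at side-crop (540,100) and (625,45), grip at (597,155)). Descend and grip.

Request:
apply_moves(plan="0 0 .25 0 0 0;0 0 .25 0 0 0;0 0 .25 0 0 0;0 0 .25 0 0 0;0 0 .25 0 0 0;0 0 .25 0 0 0;0 0 .25 0 0 0;0 0 .23 0 0 0;0 0 0 0 0 0;0 0 0 0 0 0")

```text
time_s: 3.28
position: [0.4625, 0.3257, 0.0239]
tcp_rot: [[-0.038, 0.999, 0.0], [0.999, 0.038, 0.0], [0.0, 0.0, -1.0]]
force: [0.2, -0.1, 1.0]
opening: 1.002
grasp_force: 0.0
```

Request:
apply_moves(plan="0 0 0 0 0 0;0 0 0 0 0 0;0 0 0 0 0 0;0 0 0 0 0 0;0 0 0 0 0 0;0 0 0 0 0 0;0 0 0 0 0 0;0 0 0 0 0 0;0 0 0 0 0 0;0 0 0 0 0 0", gripper=-1)

```text
time_s: 4.12
position: [0.4622, 0.3255, 0.0235]
tcp_rot: [[-0.038, 0.999, -0.0], [0.999, 0.038, -0.0], [-0.0, -0.0, -1.0]]
force: [-0.8, -0.2, 0.5]
opening: 0.324
grasp_force: 0.0
```

Request:
apply_moves(plan="0 0 0 0 0 0;0 0 0 0 0 0;0 0 0 0 0 0;0 0 0 0 0 0;0 0 0 0 0 0")

```text
time_s: 4.53
position: [0.4623, 0.3255, 0.0235]
tcp_rot: [[-0.038, 0.999, 0.0], [0.999, 0.038, 0.0], [0.0, 0.0, -1.0]]
force: [0.9, -0.1, -0.9]
opening: 0.249
grasp_force: 30.0
```

Request:
apply_moves(plan="0 0 -.3 0 0 0;0 0 -.3 0 0 0;0 0 -.3 0 0 0;0 0 -.3 0 0 0;0 0 -.3 0 0 0;0 0 -.3 0 0 0;0 0 -.3 0 0 0;0 0 -.3 0 0 0;0 0 -.3 0 0 0;0 0 0 0 0 0")

```text
time_s: 5.37
position: [0.4634, 0.3262, 0.1607]
tcp_rot: [[-0.038, 0.999, 0.004], [0.999, 0.038, 0.002], [0.002, 0.004, -1.0]]
force: [1.0, 0.3, -3.7]
opening: 0.258
grasp_force: 30.0
```

Run:
```python
from h import *
import cv2
q=[.618,-.0745,.1172]; print("goal y118",T(q,[(0,.120,0)]))
P=T(q,[(0,.130,.155)])[0]
go(P,np.degrees(q[2]))
cv2.imwrite("pics/g2t.png",capture("top")[:,:,::-1]);cv2.imwrite("pics/g2s.png",capture("side")[:,:,::-1])
```

```text
goal y118 [[0.60396817 0.04467679 0.        ]]
t 5.3667 pos [0.4634 0.3262 0.1607] yaw 2.18 tilt [ 0.004   0.0019 -1.    ] F [ 1.03  0.34 -3.7 ] op 0.2578159056178107 29.9969744682312
units total [-5.533  2.58   0.115] per row [-0.553  0.258  0.011] turn units -0.0126
```

Request:
apply_moves(plan="-.553 .258 0 0 0 0;-.553 .258 0 0 0 0;-.553 .258 0 0 0 0;-.553 .258 0 0 0 0;-.553 .258 0 0 0 0;-.553 .258 0 0 0 0;-.553 .258 0 0 0 0;-.553 .258 0 0 0 0;-.553 .258 0 0 0 0;-.553 .258 0 0 0 0")

```text
time_s: 6.3
position: [0.6007, 0.0528, 0.1564]
tcp_rot: [[-0.038, 0.999, -0.004], [0.999, 0.038, 0.0], [0.001, -0.004, -1.0]]
force: [-0.2, 0.8, -3.2]
opening: 0.252
grasp_force: 30.0
```

Request:
apply_moves(plan="0 0 .2 0 0 -.0063;0 0 .2 0 0 -.0063;0 0 .2 0 0 0;0 0 .2 0 0 0;0 0 .2 0 0 0;0 0 .2 0 0 0;0 0 0 0 0 0;0 0 0 0 0 0;0 0 0 0 0 0")

```text
time_s: 7.05
position: [0.602, 0.0544, 0.0987]
tcp_rot: [[-0.117, 0.993, 0.001], [0.993, 0.117, -0.0], [-0.0, 0.001, -1.0]]
force: [1.0, -0.8, -2.1]
opening: 0.246
grasp_force: 30.0
```

Run:
```python
from h import *
import cv2
q=[.618,-.0745,.1172]
P=T(q,[(0,.122,.0365)])[0]
go(P,np.degrees(q[2]))
t=capture("top");s=capture("side")
cv2.imwrite("pics/h_t.png",t[:,:,::-1]);cv2.imwrite("pics/h_s.png",s[:,:,::-1])
a=np.hstack([cv2.resize(t[150:290,250:380],None,fx=3,fy=3,interpolation=2),cv2.resize(s[175:315,290:425],None,fx=3,fy=3,interpolation=2)])
cv2.imwrite("pics/g3.png",a[:,:,::-1])
```

```text
t 7.05 pos [0.602  0.0544 0.0987] yaw 6.73 tilt [ 7.e-04 -1.e-04 -1.e+00] F [ 1.02 -0.76 -2.13] op 0.24551343681499627 29.996939599514008
units total [-0.157  0.015  1.245] per row [-0.016  0.002  0.124] turn units 0.0
```

View pics/g3.png

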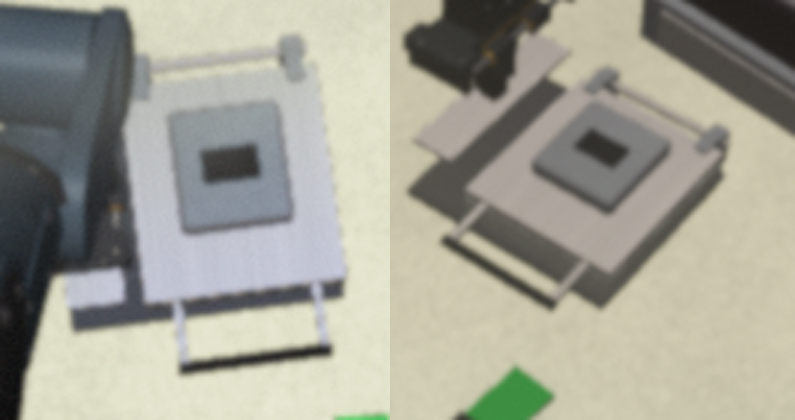

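Bar is parallel beside the press with the shelf below it (inner front corner at side-crop (450,160)). Lower to just above the shelf.

Request:
apply_moves(plan="-.08 0 .2 0 0 0;-.077 0 .2 0 0 0;0 0 .2 0 0 0;0 0 .2 0 0 0;0 0 .2 0 0 0;0 0 .15 0 0 0;0 0 .1 0 0 0;0 0 0 0 0 0;0 0 0 0 0 0;0 0 0 0 0 0")

```text
time_s: 7.98
position: [0.6029, 0.0464, 0.0363]
tcp_rot: [[-0.117, 0.993, 0.001], [0.993, 0.117, -0.0], [-0.0, 0.001, -1.0]]
force: [0.4, -0.3, -4.1]
opening: 0.25
grasp_force: 30.0
```

Request:
apply_moves(plan="0 0 .025 0 0 0;0 0 .025 0 0 0;0 0 .02 0 0 0;0 0 0 0 0 0;0 0 0 0 0 0;0 0 0 0 0 0")

```text
time_s: 8.48
position: [0.6029, 0.0463, 0.0335]
tcp_rot: [[-0.117, 0.993, 0.001], [0.993, 0.117, -0.0], [-0.0, 0.001, -1.0]]
force: [-1.4, 0.1, 6.4]
opening: 0.251
grasp_force: 30.0
```

Shelf contact at the expected height. Slide towards the plate until it pushes back.

Request:
apply_moves(plan="-.02 0 -.008 0 0 0;-.02 0 0 0 0 0;-.02 0 0 0 0 0;-.02 0 0 0 0 0;0 0 0 0 0 0;0 0 0 0 0 0")

```text
time_s: 8.98
position: [0.6034, 0.0433, 0.0335]
tcp_rot: [[-0.116, 0.993, 0.001], [0.993, 0.116, 0.001], [0.001, 0.001, -1.0]]
force: [-0.5, 3.9, 6.1]
opening: 0.25
grasp_force: 30.0
```

Request:
apply_moves(plan="-.02 0 0 0 0 0;-.02 0 0 0 0 0;0 0 0 0 0 0;0 0 0 0 0 0")

```text
time_s: 9.32
position: [0.6036, 0.0414, 0.0335]
tcp_rot: [[-0.116, 0.993, 0.001], [0.993, 0.116, 0.001], [0.001, 0.001, -1.0]]
force: [-0.6, 5.1, 6.7]
opening: 0.25
grasp_force: 30.0
```

Request:
apply_moves(plan="-.02 0 -.01 0 0 0;-.02 0 0 0 0 0;0 0 0 0 0 0;0 0 0 0 0 0")

```text
time_s: 9.65
position: [0.6035, 0.0399, 0.0336]
tcp_rot: [[-0.117, 0.993, 0.0], [0.993, 0.117, 0.002], [0.002, 0.001, -1.0]]
force: [0.7, 6.4, 4.6]
opening: 0.248
grasp_force: 30.0
```

Request:
apply_moves(plan="-.02 0 0 0 0 0;-.02 0 0 0 0 0;0 0 0 0 0 0;0 0 0 0 0 0")

```text
time_s: 9.98
position: [0.6035, 0.0395, 0.0337]
tcp_rot: [[-0.117, 0.993, -0.0], [0.993, 0.117, 0.004], [0.004, 0.0, -1.0]]
force: [-0.5, 12.0, 5.4]
opening: 0.251
grasp_force: 30.0
```

Firm contact with the side face (12 N, motion stopped). Relax and release.

Request:
apply_moves(plan="-.02 0 0 0 0 0;0 0 0 0 0 0;.02 0 0 0 0 0;.02 0 0 0 0 0;.01 0 0 0 0 0;0 0 0 0 0 0;0 0 0 0 0 0")

```text
time_s: 10.57
position: [0.6035, 0.0397, 0.0336]
tcp_rot: [[-0.118, 0.993, 0.0], [0.993, 0.118, 0.002], [0.002, 0.0, -1.0]]
force: [-1.7, 7.1, 4.4]
opening: 0.25
grasp_force: 30.0
```

Request:
apply_moves(plan="0 0 0 0 0 0;0 0 0 0 0 0;0 0 0 0 0 0;0 0 0 0 0 0;0 0 0 0 0 0;0 0 0 0 0 0;0 0 0 0 0 0;0 0 0 0 0 0", gripper=0.2)

```text
time_s: 11.23
position: [0.6036, 0.0377, 0.0334]
tcp_rot: [[-0.117, 0.993, -0.0], [0.993, 0.117, -0.0], [-0.0, -0.0, -1.0]]
force: [0.1, -0.2, 0.3]
opening: 0.597
grasp_force: 0.0
```

Request:
apply_moves(plan="0 0 -.3 0 0 0;0 0 -.3 0 0 0;0 0 -.3 0 0 0;0 0 -.3 0 0 0;0 0 -.3 0 0 0;0 0 -.3 0 0 0;0 0 -.3 0 0 0;0 0 -.3 0 0 0;0 0 -.3 0 0 0;0 0 0 0 0 0")

```text
time_s: 12.07
position: [0.6056, 0.0377, 0.1715]
tcp_rot: [[-0.117, 0.993, 0.006], [0.993, 0.117, -0.001], [-0.002, 0.006, -1.0]]
force: [1.1, 0.6, -0.0]
opening: 0.602
grasp_force: 0.0
```

Run:
```python
from h import *
q=[.618,-.0745,.1172]
P=T(q,[(-.160,0,.165)])[0]
go(P,np.degrees(q[2]))
```

```text
t 12.0667 pos [0.6056 0.0377 0.1715] yaw 6.71 tilt [ 6.4e-03 -8.0e-04 -1.0e+00] F [ 1.05  0.58 -0.03] op 0.601522269278951 0.0
units total [-2.258 -3.217  0.114] per row [-0.226 -0.322  0.011] turn units -0.0
```

Request:
apply_moves(plan="-.226 -.322 0 0 0 0;-.226 -.322 0 0 0 0;-.226 -.322 0 0 0 0;-.226 -.322 0 0 0 0;-.226 -.322 0 0 0 0;-.226 -.322 0 0 0 0;-.226 -.322 0 0 0 0;-.226 -.322 0 0 0 0;-.226 -.322 0 0 0 0;-.226 -.322 0 0 0 0")

```text
time_s: 12.9
position: [0.4557, -0.0935, 0.1678]
tcp_rot: [[-0.117, 0.993, -0.001], [0.993, 0.117, 0.0], [0.0, -0.001, -1.0]]
force: [0.1, 0.4, 0.2]
opening: 0.6
grasp_force: 0.0
```

Request:
apply_moves(plan="0 0 .3 0 0 0;0 0 .3 0 0 0;0 0 .3 0 0 0;0 0 .3 0 0 0;0 0 .2 0 0 0;0 0 0 0 0 0;0 0 0 0 0 0")

```text
time_s: 13.48
position: [0.4562, -0.0929, 0.0977]
tcp_rot: [[-0.117, 0.993, -0.002], [0.993, 0.117, 0.001], [0.001, -0.002, -1.0]]
force: [0.3, 0.3, 0.6]
opening: 0.598
grasp_force: 0.0
```

Run:
```python
from h import *
import cv2
q=[.618,-.0745,.1172]
go(T(q,[(-.160,0,.0435-.019)])[0],np.degrees(q[2]))
t=capture("top");s=capture("side")
a=np.hstack([cv2.resize(t[150:290,255:380],None,fx=3.1,fy=3.1,interpolation=2),cv2.resize(s[175:315,290:420],None,fx=3.1,fy=3.1,interpolation=2)])
cv2.imwrite("pics/g4.png",a[:,:,::-1])
for n in("top","side"): print(n,np.round(proj(n,T([*T(q,[(0,.115,0)])[0][:2],q[2]],[(x,y,.016) for x,y in((.1,.025),(.1,-.025),(-.1,-.025),(-.1,.025))])),1).tolist())
```

```text
t 13.4833 pos [ 0.4562 -0.0929  0.0977] yaw 6.7 tilt [-2.e-03  9.e-04 -1.e+00] F [0.31 0.33 0.55] op 0.5978249331965166 0.0
units total [-0.015  0.06   1.463] per row [-0.001  0.006  0.146] turn units -0.0
top [[272.6, 184.8], [290.4, 182.7], [298.7, 253.1], [280.4, 255.3]]
side [[341.9, 201.0], [354.2, 207.7], [315.2, 244.7], [302.6, 237.1]]
```

View pics/g4.png

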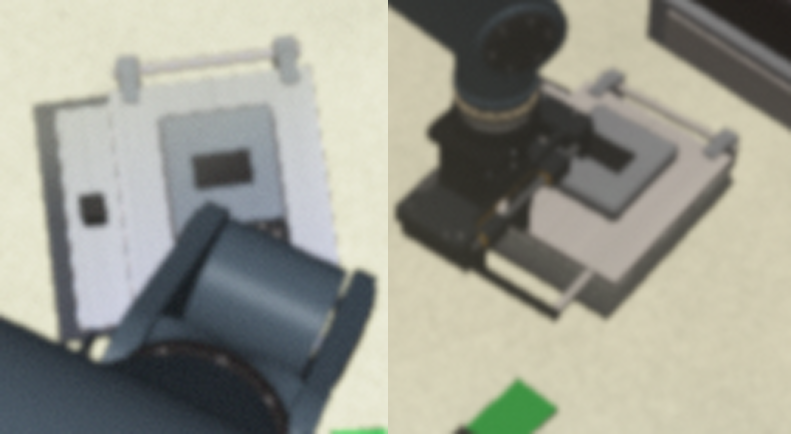

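Bar lies flush and parallel on the shelf (corner top-crop (57,110) matches the predicted one). Descend on the handle and grip.

Request:
apply_moves(plan="0 .06 .2 0 0 0;0 0 .2 0 0 0;0 0 .2 0 0 0;0 0 .2 0 0 0;0 0 .2 0 0 0;0 0 .2 0 0 0;0 0 .2 0 0 0;0 0 .06 0 0 0;0 0 0 0 0 0;0 0 0 0 0 0")

```text
time_s: 14.42
position: [0.46, -0.0928, 0.0254]
tcp_rot: [[-0.117, 0.993, 0.0], [0.993, 0.117, -0.0], [-0.0, 0.0, -1.0]]
force: [0.0, -0.8, 0.1]
opening: 0.602
grasp_force: 0.0
```

Request:
apply_moves(plan="0 0 0 0 0 0;0 0 0 0 0 0;0 0 0 0 0 0;0 0 0 0 0 0;0 0 0 0 0 0;0 0 0 0 0 0;0 0 0 0 0 0;0 0 0 0 0 0;0 0 0 0 0 0;0 0 0 0 0 0", gripper=-1)

```text
time_s: 15.25
position: [0.4602, -0.0928, 0.0255]
tcp_rot: [[-0.117, 0.993, 0.001], [0.993, 0.117, -0.0], [-0.0, 0.001, -1.0]]
force: [1.9, 1.7, 0.2]
opening: 0.126
grasp_force: 30.0
```

Run:
```python
from h import *
s=bot.read_state(); go(s["position"])
# arc of handle: 18 steps to 45 deg
r=np.hypot(.27,.007); a0=np.arctan2(.007,.27); a=a0+np.radians(np.linspace(0,45,19))
x=-r*np.cos(a); z=r*np.sin(a)
print(np.round(np.c_[np.diff(x),-np.diff(z)]/.05,3).tolist())
```

```text
t 15.25 pos [ 0.4602 -0.0928  0.0255] yaw 6.71 tilt [ 8.e-04 -2.e-04 -1.e+00] F [1.94 1.72 0.17] op 0.1256197377096442 30.00559687614441
units total [0. 0. 0.] per row [0. 0. 0.] turn units None
[[0.011, -0.235], [0.022, -0.235], [0.032, -0.234], [0.042, -0.232], [0.052, -0.23], [0.062, -0.227], [0.072, -0.224], [0.082, -0.221], [0.091, -0.217], [0.1, -0.213], [0.11, -0.209], [0.119, -0.204], [0.127, -0.198], [0.136, -0.193], [0.144, -0.186], [0.152, -0.18], [0.16, -0.173], [0.167, -0.166]]
```

Handle gripped (11 mm opening). Follow the opening arc.

Request:
apply_moves(plan="0 .005 -.118 0 0 0;0 .006 -.117 0 0 0;0 .022 -.235 0 0 0;0 .032 -.234 0 0 0;0 .042 -.232 0 0 0;0 .052 -.23 0 0 0;0 .062 -.227 0 0 0;0 .072 -.224 0 0 0;0 0 0 0 0 0;0 0 0 0 0 0")

```text
time_s: 16.08
position: [0.4739, -0.0911, 0.1066]
tcp_rot: [[-0.117, 0.993, -0.0], [0.993, 0.117, -0.001], [-0.0, -0.0, -1.0]]
force: [1.1, -1.0, -3.7]
opening: 0.128
grasp_force: 30.0
```

Run:
```python
from h import *
s=bot.read_state(); go(s["position"])
```

```text
t 16.0833 pos [ 0.4739 -0.0911  0.1066] yaw 6.74 tilt [-2.e-04 -5.e-04 -1.e+00] F [ 1.06 -0.97 -3.75] op 0.12828201793126076 29.9880051612854
units total [0. 0. 0.] per row [0. 0. 0.] turn units None
```

Request:
apply_moves(plan="0 .082 -.221 0 0 0;0 .091 -.217 0 0 0;0 .1 -.213 0 0 0;0 .11 -.209 0 0 0;0 .119 -.204 0 0 0;0 .127 -.198 0 0 0;0 .136 -.193 0 0 0;0 .144 -.186 0 0 0;0 0 0 0 0 0")

```text
time_s: 16.83
position: [0.516, -0.0858, 0.1883]
tcp_rot: [[-0.118, 0.993, -0.009], [0.993, 0.118, -0.0], [0.001, -0.009, -1.0]]
force: [-7.7, -3.2, 1.4]
opening: 0.126
grasp_force: 30.0
```

Request:
apply_moves(plan="0 .152 -.18 0 0 0;0 .16 -.173 0 0 0;0 .083 -.083 0 0 0;0 .084 -.083 0 0 0;0 0 0 0 0 0;0 0 0 0 0 0;0 0 0 0 0 0;0 0 0 0 0 0;0 0 0 0 0 0;0 0 0 0 0 0")

```text
time_s: 17.67
position: [0.5365, -0.0832, 0.2128]
tcp_rot: [[-0.118, 0.993, -0.015], [0.993, 0.118, 0.0], [0.002, -0.015, -1.0]]
force: [-11.3, -2.5, 4.9]
opening: 0.127
grasp_force: 30.0
```

Run:
```python
from h import *
import cv2
q=[.618,-.0745,.1172]
go(T(q,[(-.076,0,.2324-.019)])[0])
s=bot.read_state(); h=s["position"]+np.array(s["tcp_rot"])[:,2]*bot.hold_point_z
xp=(h[:2]-q[:2])@[np.cos(q[2]),np.sin(q[2])]; print("angle est",np.degrees(np.arctan2(h[2]-.0365,.11-xp)-np.arctan2(.007,.27)), "radius",np.hypot(h[2]-.0365,.11-xp))
t=capture("top");s=capture("side")
a=np.hstack([cv2.resize(t[140:290,255:380],None,fx=3.1,fy=3.1,interpolation=2),cv2.resize(s[165:315,290:420],None,fx=3.1,fy=3.1,interpolation=2)])
cv2.imwrite("pics/g5.png",a[:,:,::-1])
```

```text
t 17.6667 pos [ 0.5365 -0.0832  0.2128] yaw 6.78 tilt [-0.0155  0.     -0.9999] F [-11.34  -2.49   4.88] op 0.12733368472863746 29.999438524246216
units total [-0.018  0.118 -0.014] per row [-0.002  0.012 -0.001] turn units None
angle est 44.013548736187424 radius 0.27341190522309905
```

View pics/g5.png

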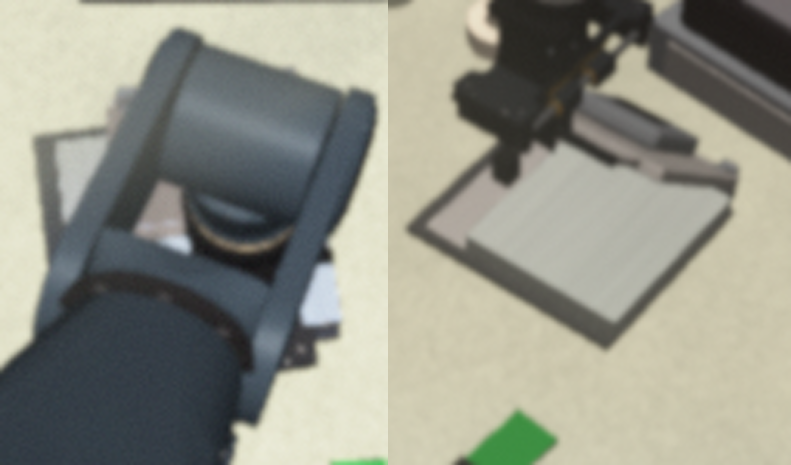

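Plate stands open near 44–45°, stop bar still flush on the shelf. Ease the radial push slightly, let it settle, then hand in.

Request:
apply_moves(plan="0 -.015 -.02 0 0 0;0 -.015 -.02 0 0 0;0 0 0 0 0 0;0 0 0 0 0 0;0 0 0 0 0 0;0 0 0 0 0 0;0 0 0 0 0 0;0 0 0 0 0 0")

```text
time_s: 18.43
position: [0.539, -0.0829, 0.2154]
tcp_rot: [[-0.117, 0.993, -0.007], [0.993, 0.117, 0.001], [0.001, -0.007, -1.0]]
force: [-5.3, -1.7, 1.3]
opening: 0.126
grasp_force: 30.0
```

Run:
```python
from h import *
s=bot.read_state(); go(s["position"]); print(np.round(s["qvel"],3))
ok=s["grasp_force"]>20 and .21<s["position"][2]<.218
print(ok, bot.hand_in() if ok else None)
```

```text
t 18.4333 pos [ 0.539  -0.0829  0.2154] yaw 6.74 tilt [-6.9e-03  6.0e-04 -1.0e+00] F [-5.35 -1.68  1.32] op 0.12639410393422218 29.99327301979065
units total [0. 0. 0.] per row [0. 0. 0.] turn units None
[ 0.115  0.095 -0.084  0.07   0.017  0.07 ]
the job is handed in; nothing more can be done
True None
```

I handed the job in at 18.4 s: the stop bar lies flush on the side shelf, released, and the arm is still gripping the handle with the top plate open at about 45 degrees (estimated from the gripper position); no verdict came back.

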